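# Stand up the toppled oil bottle in the pull-out tray

## Task

Pull the grey tray with the black pull all the way out of the yellow cabinet to its stop, then stand the toppled oil bottle upright, cap up, on the tray floor in the gap between the two bottles standing in the lane. Leave the tray fully out, those two bottles standing in the lane on either side of it, and everything else on the bench and on the cabinet where it is.

Things in the scene. Friction and masses are not known exactly. Their poses are not given: they have to be found in the camera images.
- tray (a joint): how far the grey tray is pulled out of the cabinet, m: 0 is shut, 0.215 is at its stop; it starts 50 to 62 mm ajar; it slides along -x of tray_pull and stays where it is left (needs about 2 N)
- cabinet: fixed yellow cabinet, roof 142 mm above the bench. Origin: at bench level, middle of the tray's bay, in the plane of its face; x points into the cabinet, y left seen from the robot, z up. To the right of the bay is a column of shut small drawers (113 to 233 mm to -y), not used
- tray_pull (a point): centre of the tray's black upright grip block, 20 mm along x, 14 mm wide along y, 40 mm tall (top 66 mm above the bench); axes as the cabinet. It sits on a thin stem 46 mm in front of the grey front panel, whose top is 58 mm above the bench. Pinch it from above across y. The cabinet's face is 56 mm behind this point when the tray is shut
- lane_gap (a point): point on the tray floor (14 mm above the bench) mid-gap in the lane; moves with the tray, axes as the cabinet. Lane along x, 54 mm wide, between left side wall (36 mm high) and steel rail (17 mm high, 6 mm thick, 30 mm to -y). Inner face of the front panel 104 mm to -x, 44 mm high; tray out, cabinet face 111 mm to +x; right wall's inner face 166 mm to -y, 36 mm high. Heights above tray floor
- tipped_bottle: the toppled bottle: square orange oil bottle, 44 x 44 mm, body 76 mm tall, then a black round cap 30 mm across; 98 mm tall in all; about 0.28 kg. Origin: centre of its underside; z runs from its foot to its cap. It starts lying on the tray floor to the right of the rail, its cap pointing roughly to the right (-y)
- bottle_front: bottle standing in the lane nearer the robot: square orange oil bottle, 44 x 44 mm, body 76 mm tall, then a black round cap 30 mm across; 98 mm tall in all; about 0.28 kg. Origin: centre of its underside; z runs from its foot to its cap
- bottle_back: bottle standing in the lane nearer the cabinet: square orange oil bottle, 44 x 44 mm, body 76 mm tall, then a black round cap 30 mm across; 98 mm tall in all; about 0.28 kg. Origin: centre of its underside; z runs from its foot to its cap
- carton: brown carton 70 x 60 x 45 mm on the cabinet's roof, leave alone; origin: centre of its underside
- tin: red tin, 72 mm across, 100 mm tall, on the bench, leave alone; origin: centre of its underside
- jar: clear jar with a black lid, 68 mm across, 85 mm tall, on the bench, leave alone; origin: centre of its underside
- parts_bin: open blue bin 160 x 120 x 70 mm on the bench, leave alone; origin: centre of its underside
- wrench: steel wrench lying on the bench, leave alone; origin: its middle, at its underside
- bearing: steel ring 70 mm across, 18 mm tall, lying on the bench, leave alone; origin: centre of its underside
Things that resemble listed ones, but are neither listed nor needed, are in the scene too. What is shaped like the bottle_front but green is not meant. Leave any pink look-alike of the tipped_bottle alone.

How it is judged:
By the outcome, as a careful person would: the job done as asked, in the order asked, and still so for the second after the job is handed in, with the robot touching nothing.
It also fails if it takes over 64 s, if anything falls off the work surface, if the arm or the gripper's body presses on something with over 40 N, if the wrist force passes 120 N, or if a joint passes its speed limit or range.

## Robot

A 6-joint arm with a two-finger parallel gripper is mounted at the origin on the work surface. World frame = base frame: x ahead of the robot, y to its left, z up, the work surface at z = 0. Lengths are in mm, angles in degrees, forces in N, time in s.
With the tool pointing down it reaches from about 250 to 775 mm from the base axis. Payload 4 kg.
Tool frame: the origin (TCP) lies on the centre line of the jaws, within the pads' length; the fingertips stand 14 mm ahead of it and the grasp point (between the pads) lies 5 mm behind it; z points along the fingers, y is the line along which they close (so a half turn about z gives the same grasp; the last joint's range is limited). The gripper opens to 94 mm and grips with 3 to 60 N. Pads are 16 mm wide; open, the fingers measure 119 mm over their backs; the gripper's body (75 mm by 177 mm) begins 78 mm behind the grasp point.
Start: joints at [60.212, 4.996, 78.535, -0, 96.463, -5.907], TCP at [222.673, 502.931, 182.206] pointing down, gripper open.
Joint ranges: [-177.83, 177.83], [-43.37, 116.18], [15.69, 146.23], [-61.86, 241.86], [9.47, 152.12], [-147.06, 147.06]. Speed limits (degrees/s): [159.86, 159.86, 180, 180, 180, 180].

## Interface

Orientations are given as a 3x3 rotation matrix whose columns are the frame's x, y, z axes.
In Python, from rig import env, inverse_kinematics, eyes gives the robot as it stands. Calls block until the motion is done:
- env.goto(position, orientation): joint-space move of the TCP to a pose.
- env.movel(position, v=150, orientation=None, f_stop=None): straight line of the TCP; orientation=None keeps the orientation; v is the mean speed in mm/s. With f_stop (N) it stops when the force on the tool has changed by that much, and returns True; else False.
- env.set_joints(angles): joint-space move.
- env.gripper_open() and env.gripper_close(): open the fingers fully, or close them until they stop; the grip force is fixed at half the most.
- env.pause(seconds).
- inverse_kinematics(position, orientation): joint angles nearest the present ones, or None.
- eyes.snapshot(name): name is "side" or "top"; returns (picture, depth): 384x512x3 uint8, blue, green, red; 384x512 float32, mm along the optical axis (not along the pixel's ray), 0 where there is no reading.
- eyes.camera_info(name): a dict with "fx", "fy", "cx", "cy" (pixels), "eye" and "attitude" of the camera in the world. Camera axes: x right, y down, z forward; pixel columns grow to the right and rows downward; lengths in mm; the calibration is good to about 2 mm. A picture is of the moment at which its call begins. camera_info takes no time and is no camera call.
A pose or a line that the arm cannot do raises env.PlanningError and nothing moves.
- env.hand_in(): hands the job in; it is judged then, once.
Trained networks look in the newest picture that a camera, given by its name, has taken for a name from the list of things; names that differ only in an ending like _2 or _b are one class to them, and where a whole thing is asked for, a point or a joint stands for the part that bears it (a point fixed in the world has none). Each returns a list of dicts, best first, with "p" (0 to 1); they miss things now and then, are a little off and sometimes report something else, mostly with a low value. They report only what shows in the picture. A call takes as long as a camera call. They do not tell look-alikes from the thing itself.
- eyes.silhouettes(camera, label): "pixels" (384x512 bool, what is visible of it) and "extent" ([left, top, width, height] in pixels, round what is visible of it).
Readings, each from a call of its own:
- env.get_time(): time.
- env.get_joint_pos(): joint angles.
- env.get_dq(): joint speeds.
- env.get_tau(): joint torques, N m.
- env.get_tool_pos(): TCP position.
- env.get_orientation(): TCP orientation.
- env.get_force(): force on the tool from outside, world axes, zero at the start.
- env.get_wrist_torque(): the same for the moment, N m.
- env.get_width(): finger opening in mm.
- env.get_finger_force(): force on a finger pad.
Only numpy, scipy, OpenCV 4.12 (cv2) and the standard library are available. Lean on these libraries where they do the work, as an engineer would, in place of code of your own. Each camera call takes 0.05 s, during which the arm holds its last target. There are 200 camera calls.

## Working session

There is one attempt and no reset: what is moved stays moved. The work goes in short steps, each a Python script; the robot and the scene stay as the last script left them, time stands still between calls to the robot, and variables do not carry over. Pictures are saved under pics/ and viewed, at most 10 in all, crops included, and the job is handed in when it is done.

```bash
ls; mkdir -p pics; cat > h.py <<'E'
import numpy as np, cv2
from rig import env, inverse_kinematics, eyes
def cloud(name,depth):
    c=eyes.camera_info(name); v,u=np.mgrid[0:384,0:512]
    P=np.stack([(u-c['cx'])/c['fx']*depth,(v-c['cy'])/c['fy']*depth,depth],-1)
    W=P@np.array(c['attitude']).T+np.array(c['eye']); W[depth<=0]=np.nan
    return W
E
python3 - <<'E'
from h import *
ims=[]
for n in("top","side"):
    im,d=eyes.snapshot(n); np.savez(f'pics/{n}0.npz',im=im,d=d); cv2.imwrite(f'pics/{n}0.png',im)
    c=eyes.camera_info(n); print(n,c)
    W=cloud(n,d)
    for l in("tray_pull","tipped_bottle","bottle_front","cabinet","tin","jar","parts_bin","carton"):
        for s in eyes.silhouettes(n,l)[:5]:
            if s['p']<.2: continue
            m=s['pixels']; print(l,round(s['p'],2),s['extent'],np.round(np.nanmedian(W[m],0)),np.round(np.nanpercentile(W[m],[3,97],axis=0)).tolist(),im[m].mean(0).round())
E
```

```text
pics
top {'fx': 353.42672553606417, 'fy': 353.42672553606417, 'cx': 251.01871387528138, 'cy': 182.4327626832935, 'eye': array([ 442.63216012,   18.40086035, 1199.07246218]), 'attitude': array([[-0.01500269, -0.99610226,  0.08692064],
       [-0.99988157,  0.01464754, -0.00472229],
       [ 0.00343071, -0.08698119, -0.99620405]])}
tray_pull 0.96 [233.3, 126.8, 64.7, 48.8] [654. -49.  16.] [[591.0, -135.0, 3.0], [703.0, 57.0, 62.0]] [85. 94. 95.]
tipped_bottle 0.68 [165.1, 111.8, 27.0, 23.1] [743. 253.  43.] [[717.0, 211.0, 23.0], [775.0, 294.0, 48.0]] [116.  96. 149.]
tipped_bottle 0.52 [260.6, 126.9, 25.9, 12.5] [698. -68.  56.] [[689.0, -108.0, 33.0], [715.0, -22.0, 62.0]] [ 10.  69. 105.]
bottle_front 0.74 [238.8, 139.9, 14.2, 18.7] [643.  30.  90.] [[627.0, 9.0, 18.0], [670.0, 52.0, 114.0]] [ 19.  86. 103.]
bottle_front 0.71 [167.5, 150.4, 16.4, 23.0] [610. 260.  75.] [[589.0, 240.0, -2.0], [643.0, 295.0, 100.0]] [40. 82. 43.]
bottle_front 0.55 [186.4, 168.2, 23.8, 21.9] [552. 182.  77.] [[531.0, 161.0, 26.0], [580.0, 207.0, 100.0]] [39. 83. 34.]
cabinet 0.97 [211.7, 32.3, 127.6, 
[... 2350 characters left out ...]
 0.8 [281.8, 284.8, 31.3, 41.3] [ 351. -459.   85.] [[331.0, -481.0, 7.0], [391.0, -421.0, 103.0]] [ 94. 102. 117.]
tin 0.43 [253.4, 166.8, 56.2, 49.1] [641. -27.  28.] [[571.0, -139.0, 11.0], [807.0, 80.0, 61.0]] [58. 66. 69.]
jar 0.88 [327.3, 260.4, 18.7, 34.6] [ 507. -453.   62.] [[490.0, -475.0, 7.0], [549.0, -418.0, 88.0]] [57. 67. 70.]
parts_bin 0.78 [168.5, 120.0, 44.4, 38.2] [595. 468.  39.] [[504.0, 398.0, 4.0], [676.0, 548.0, 71.0]] [79. 60. 57.]
parts_bin 0.37 [285.2, 175.8, 21.6, 22.4] [699. -62.  51.] [[687.0, -109.0, 17.0], [734.0, -15.0, 62.0]] [38. 68. 93.]
carton 0.76 [300.0, 146.2, 26.7, 21.7] [748. -81. 182.] [[725.0, -101.0, 150.0], [790.0, -42.0, 191.0]] [ 57.  88. 111.]
```

```bash
python3 -c "
import cv2
for n in('top0','side0'):
    cv2.imwrite(f'pics/{n}v.png',cv2.resize(cv2.imread(f'pics/{n}.png'),(800,600)))"
```

```text
(no output)
```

View pics/top0v.png

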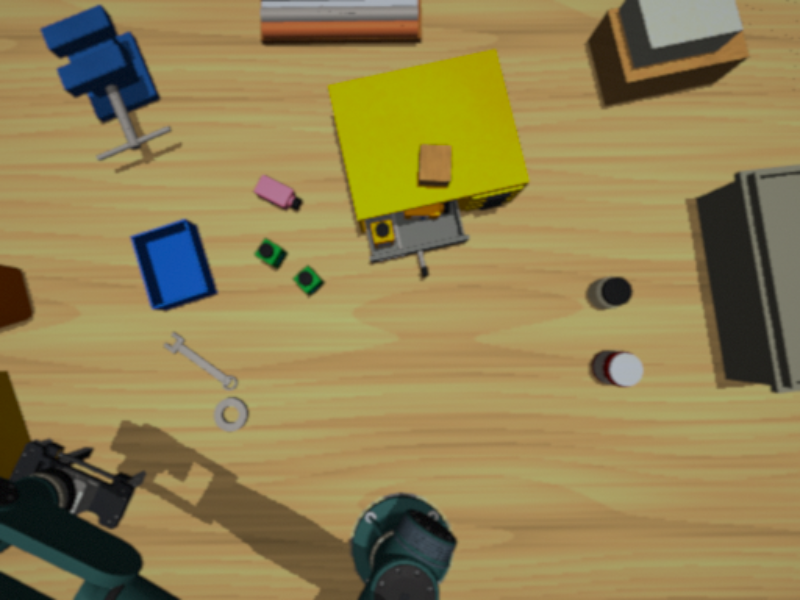

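View pics/side0v.png

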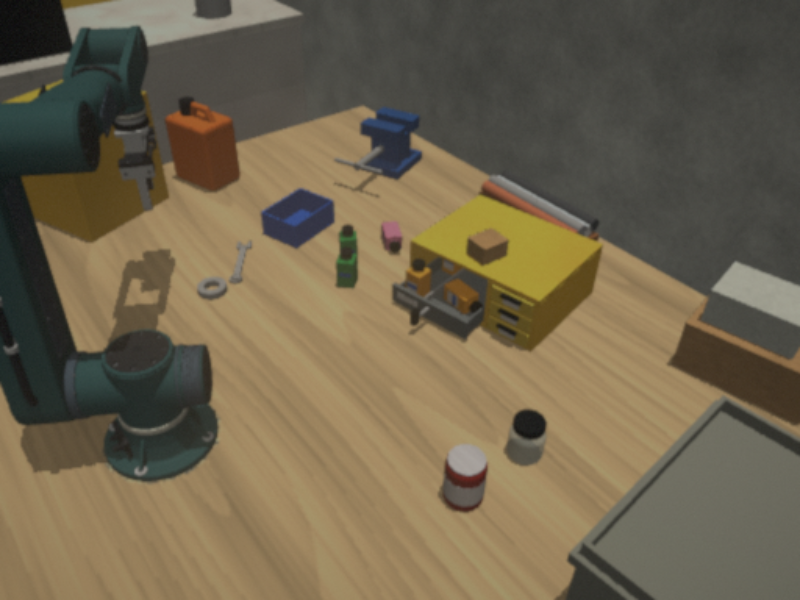

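The top view (800x600) shows the tray at (418,235), the black pull at (423,270) and the front bottle at (382,232). The tipped bottle is at (425,210), partly under the roof.
- **Candidates for the tipped bottle:** orange, in the tray at (425,210), or pink at (277,193). I choose the orange one.
- **Candidates for the lane bottles:** orange at (382,232), or the green pair at (270,252) and (308,280). I choose the orange one.
- **Candidates for the pull:** the black block at (423,270), or the small drawer handles at about (490,200). I choose the black block.

Next I'll measure the cabinet's yaw and the pull, and check them in a crop.

```bash
python3 - <<'E'
from h import *
z=np.load('pics/top0.npz'); im,d=z['im'],z['d']; W=cloud('top',d)
m=(abs(W[...,2]-142)<6)&(im[...,0]<60)&(im[...,2]>110)&(W[...,0]>600)
m=cv2.morphologyEx(m.astype(np.uint8),cv2.MORPH_OPEN,np.ones((3,3)))>0
P=W[m][:,:2].astype(np.float32); r=cv2.minAreaRect(P); print(r, cv2.boxPoints(r).round().tolist())
for n in('top','side'):
    z=np.load(f'pics/{n}0.npz'); im,d=z['im'],z['d']; W=cloud(n,d)
    c=(W[...,0]>555)&(W[...,0]<625)&(abs(W[...,1]+40)<60)&(W[...,2]>15)
    for v,u in np.argwhere(c): 
        if im[v,u].max()<75: print(n,u,v,W[v,u].round().tolist(),im[v,u].tolist())
a=cv2.imread('pics/top0.png')[95:185,215:335]; b=cv2.imread('pics/side0.png')[150:240,235:355]
cv2.imwrite('pics/crop0.png',cv2.resize(np.hstack([a,b]),(800,300),interpolation=cv2.INTER_CUBIC))
E
```

```text
((835.8857421875, -60.89076232910156), (281.2200622558594, 345.0794677734375), 11.751953125) [[663.0, 79.0], [733.0, -258.0], [1009.0, -201.0], [938.0, 137.0]]
top 279 157 [624.0, -79.0, 59.0] [69, 71, 70]
top 280 157 [624.0, -83.0, 57.0] [59, 60, 59]
top 281 157 [625.0, -86.0, 54.0] [53, 55, 53]
top 275 158 [621.0, -67.0, 56.0] [63, 64, 63]
top 276 158 [622.0, -70.0, 52.0] [56, 57, 56]
top 277 158 [622.0, -73.0, 52.0] [51, 53, 52]
top 278 158 [622.0, -77.0, 48.0] [45, 49, 49]
top 279 158 [623.0, -81.0, 41.0] [37, 43, 46]
top 280 158 [625.0, -85.0, 32.0] [32, 42, 48]
top 270 159 [619.0, -50.0, 54.0] [69, 71, 69]
top 271 159 [618.0, -54.0, 54.0] [58, 59, 58]
top 272 159 [619.0, -57.0, 52.0] [54, 56, 55]
top 273 159 [619.0, -61.0, 47.0] [51, 53, 53]
top 274 159 [621.0, -64.0, 40.0] [42, 47, 48]
top 275 159 [621.0, -68.0, 36.0] [35, 43, 47]
top 276 159 [622.0, -72.0, 29.0] [33, 45, 53]
top 277 159 [623.0, -75.0, 26.0] [37, 52, 63]
top 278 159 [623.0, -79.0, 20.0] [38, 58, 70]
top 266 160 [615.0, -37.0, 58.0] [64, 67, 66]
top 270 160 [617.0, -51.0, 45.0] [69, 72, 74]
top 271 160 [617.0, 
[... 10144 characters left out ...]
 267 205 [577.0, -60.0, 35.0] [38, 51, 60]
side 277 205 [619.0, -64.0, 17.0] [48, 58, 64]
side 278 205 [619.0, -69.0, 20.0] [48, 56, 59]
side 279 205 [622.0, -71.0, 20.0] [47, 54, 57]
side 280 205 [624.0, -75.0, 21.0] [45, 53, 56]
side 284 205 [623.0, -96.0, 36.0] [46, 52, 54]
side 263 206 [563.0, -54.0, 34.0] [41, 56, 65]
side 264 206 [562.0, -61.0, 39.0] [33, 42, 49]
side 265 206 [563.0, -65.0, 41.0] [31, 41, 47]
side 266 206 [574.0, -58.0, 31.0] [33, 46, 54]
side 281 206 [623.0, -81.0, 22.0] [47, 53, 58]
side 283 206 [625.0, -89.0, 26.0] [47, 54, 56]
side 284 206 [625.0, -94.0, 30.0] [46, 53, 55]
side 264 207 [561.0, -63.0, 37.0] [40, 56, 64]
side 265 207 [565.0, -63.0, 34.0] [38, 53, 61]
```

View pics/crop0.png

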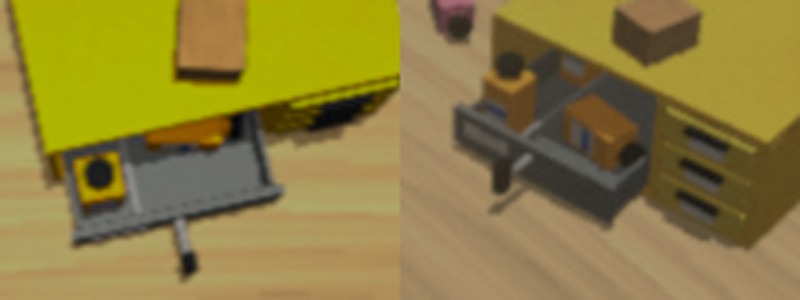

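The crop confirms the choices. The only black block on a stem is the pull, and the orange bottle lies right of the rail with its cap to the right. One orange bottle stands in front in the lane, and another shows inside. Cabinet yaw is about 12° and the pull is at about (570,-54). Now I'll pull the tray.

```bash
cat >> h.py <<'E'
th=np.radians(11.9); c,s=np.cos(th),np.sin(th)
cx=np.array([c,s,0]); cy=np.array([-s,c,0]); cz=np.array([0,0,1.])
def rot(y,z):
    return np.stack([np.cross(y,z),y,z],1)
def best(p,Rs):
    q0=np.array(env.get_joint_pos()); o=[]
    for R in Rs:
        q=inverse_kinematics(p,R)
        if q is not None: o.append((abs(np.array(q)-q0).max(),q,R))
    return min(o,key=lambda t:t[0])
E
python3 - <<'E'
from h import *
p=np.array([570,-54,46.])
d,q,R=best(p+[0,0,120],[rot(cy,-cz),rot(-cy,-cz)]); print(d,np.round(q))
env.goto(p+[0,0,120],R); env.movel(p+[0,0,40],v=150); print(env.movel(p,v=80,f_stop=10))
env.gripper_close(); print(env.get_width(),env.get_finger_force(),env.get_force())
t=env.get_tool_pos(); p=np.array(t)
print(env.movel(p-130*cx,v=80,f_stop=25)); print(env.get_force())
print(env.movel(p-185*cx,v=30,f_stop=15)); print(env.get_force())
q=np.array(env.get_tool_pos()); print(p,q,(p-q)@cx,env.get_width(),env.get_time())
E
```

```text
72.92120054136755 [-11.   8.  77.  -0.  95.  67.]
False
0.5048080889512849 0.0 [0.43989007 0.66752234 0.55101679]
False
[ 0.24568785 -0.06531907  0.50439868]
False
[-0.49646285  0.16528343 -0.83415299]
[569.99978448 -53.9679421   46.00269822] [389.08645139 -92.08643204  46.00991371] 184.88551411300338 0.40584466567977195 9.75
```

The gripper closed on nothing, so I'll look before going on.

```bash
python3 - <<'E'
from h import *
print(env.get_orientation().round(2).tolist(), env.get_joint_pos())
env.gripper_open()
a=[]
for n in("top","side"):
    im,d=eyes.snapshot(n); np.savez(f'pics/{n}1.npz',im=im,d=d); a.append(im)
cv2.imwrite('pics/c1.png',cv2.resize(np.hstack([a[0][95:245,200:350],a[1][130:280,200:350]]),(800,400),interpolation=cv2.INTER_CUBIC))
E
```

```text
[[0.98, 0.21, 0.0], [0.21, -0.98, 0.0], [0.0, -0.0, -1.0]] [-2.14550197e+01 -1.07173288e+01  1.09259636e+02  1.72215752e-03
  8.14565491e+01  5.66366010e+01]
```

View pics/c1.png

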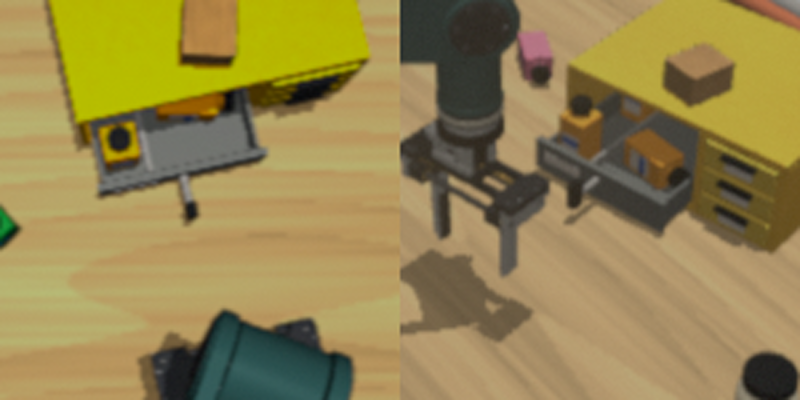

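```bash
python3 - <<'E'
from h import *
R=np.array(env.get_orientation()); t=np.array(env.get_tool_pos()); print(t,env.get_width())
for n in("top","side"):
    z=np.load(f'pics/{n}1.npz'); W=cloud(n,z['d'])
    L=(W-t)@R   # tool-frame
    m=(abs(L[...,0])<60)&(abs(L[...,1])<110)&(W[...,2]>25)&(L[...,2]>-150)
    P=L[m]
    for a,b in((-20,20),(-40,-20),(-60,-40),(-80,-60),(-110,-80)):
        Q=P[(P[:,2]>a)&(P[:,2]<b)]
        if len(Q)<3: continue
        for sg in(-1,1):
            S=Q[Q[:,1]*sg>0]
            if len(S): print(n,a,b,sg,len(S),np.percentile(S,[5,50,95],axis=0).round().tolist())
    k=(W[...,2]>28)&(abs(W[...,0]-570)<22)&(abs(W[...,1]+54)<20); print('pull',np.percentile(W[k],[5,50,95],axis=0).round().tolist())
    b=(abs(W[...,0]-480)<50)&(abs(W[...,1]-100)<60); print('bench',np.nanmedian(W[b],0))
E
```

```text
[388.96786379 -92.12068257  45.99083092] 93.93900950962848
pull [[562.0, -62.0, 37.0], [571.0, -55.0, 63.0], [590.0, -49.0, 67.0]]
bench [4.79361177e+02 9.88373818e+01 1.99786817e-01]
side -40 -20 -1 22 [[-11.0, -54.0, -38.0], [-3.0, -51.0, -32.0], [6.0, -47.0, -24.0]]
side -40 -20 1 15 [[-10.0, 47.0, -40.0], [-8.0, 53.0, -35.0], [9.0, 57.0, -28.0]]
side -60 -40 -1 37 [[-12.0, -60.0, -60.0], [-4.0, -51.0, -50.0], [10.0, -48.0, -41.0]]
side -60 -40 1 34 [[-10.0, 48.0, -59.0], [-5.0, 57.0, -49.0], [9.0, 59.0, -42.0]]
side -80 -60 -1 29 [[-10.0, -59.0, -79.0], [-7.0, -50.0, -70.0], [5.0, -47.0, -61.0]]
side -80 -60 1 31 [[-11.0, 47.0, -78.0], [-4.0, 55.0, -69.0], [8.0, 59.0, -61.0]]
side -110 -80 -1 40 [[-11.0, -61.0, -107.0], [-7.0, -51.0, -94.0], [4.0, -47.0, -84.0]]
side -110 -80 1 25 [[-11.0, 51.0, -94.0], [-4.0, 56.0, -85.0], [9.0, 59.0, -80.0]]
pull [[561.0, -62.0, 33.0], [568.0, -56.0, 51.0], [588.0, -48.0, 66.0]]
bench [463.63992668  84.08275941   1.246615  ]
```

The fingers sit at the right x,y, but their tips show well above where the reported TCP puts them. I'll measure that offset.

```bash
python3 - <<'E'
from h import *
R1=np.array(env.get_orientation()); t1=np.array(env.get_tool_pos())
a=np.radians(0)
for k,t in((1,t1),(0,np.array([222.673,502.931,182.206]))):
    z=np.load(f'pics/side{k}.npz'); W=cloud('side',z['d'])
    D=W-t; m=(np.hypot(D[...,0],D[...,1])<75)&(W[...,2]>15)
    h,e=np.histogram(D[m][:,2],bins=np.arange(-60,200,10)); print(k,[(int(x),int(n)) for x,n in zip(e,h)])
    Q=D[m]; o=np.argsort(Q[:,2])[:12]; print(Q[o].round().tolist())
    if k==1:
        L=(W-t)@R1; v=m
        for lo in range(-180,0,10):
            s_=m&(L[...,2]>lo)&(L[...,2]<lo+10)
            if s_.sum()>2: print(lo,s_.sum(),np.percentile(L[s_],[3,97],axis=0).round()[:,:2].tolist())
print(env.get_time())
E
```

```text
1 [(-60, 0), (-50, 0), (-40, 0), (-30, 0), (-20, 0), (-10, 0), (0, 0), (10, 0), (20, 11), (30, 26), (40, 37), (50, 34), (60, 29), (70, 31), (80, 31), (90, 22), (100, 12), (110, 8), (120, 19), (130, 99), (140, 74), (150, 82), (160, 273), (170, 74), (180, 46)]
[[-16.0, 49.0, 23.0], [-4.0, 50.0, 24.0], [-7.0, 51.0, 25.0], [0.0, -49.0, 26.0], [-21.0, 48.0, 26.0], [-13.0, 48.0, 26.0], [-3.0, 51.0, 27.0], [1.0, -48.0, 29.0], [18.0, -51.0, 29.0], [-20.0, 48.0, 29.0], [-20.0, 54.0, 30.0], [-10.0, 51.0, 30.0]]
-180 74 [[-23.0, -38.0], [20.0, 15.0]]
-170 273 [[-28.0, -68.0], [24.0, 72.0]]
-160 82 [[-33.0, -63.0], [18.0, 56.0]]
-150 74 [[-34.0, -65.0], [8.0, 63.0]]
-140 99 [[-34.0, -59.0], [22.0, 60.0]]
-130 19 [[-34.0, -64.0], [-3.0, 65.0]]
-120 8 [[-4.0, -54.0], [7.0, -48.0]]
-110 12 [[-12.0, -62.0], [3.0, -49.0]]
-100 22 [[-11.0, -59.0], [8.0, 59.0]]
-90 31 [[-12.0, -58.0], [9.0, 59.0]]
-80 31 [[-11.0, -58.0], [7.0, 59.0]]
-70 29 [[-10.0, -59.0], [8.0, 59.0]]
-60 34 [[-11.0, -60.0], [10.0, 58.0]]
-50 37 [[-11.0, -60.0], [9.0, 58.0]]
-40 26 [[-11.0, -53.0], [9.0, 57.0]]
-30 11 [[-10.0, -55.0], [8.0, 52.0]]
0 [(-60, 0), (-50, 0), (-40, 0), (-30, 0), (-20, 0), (-10, 0), (0, 0), (10, 0), (20, 6), (30, 22), (40, 29), (50, 22), (60, 16), (70, 15), (80, 15), (90, 17), (100, 14), (110, 2), (120, 5), (130, 23), (140, 22), (150, 11), (160, 116), (170, 45), (180, 39)]
[[23.0, 50.0, 23.0], [28.0, 43.0, 25.0], [18.0, 46.0, 27.0], [-13.0, -48.0, 27.0], [-30.0, -46.0, 28.0], [23.0, 37.0, 29.0], [19.0, 46.0, 30.0], [-20.0, -50.0, 31.0], [-17.0, -53.0, 31.0], [24.0, 40.0, 32.0], [21.0, 41.0, 32.0], [-24.0, -51.0, 32.0]]
11.3
```

The tool is really about 37 mm shorter than the reported TCP implies: the tips are about 23 mm behind the TCP, not 14 ahead. The start pose shows the same offset. I'll touch the open bench gently to calibrate it.

```bash
python3 - <<'E'
from h import *
t=np.array(env.get_tool_pos())
print(env.movel([t[0],t[1],-10],v=100,f_stop=6))
print(env.movel([t[0],t[1],-45],v=20,f_stop=4)); p=env.get_tool_pos(); print(p,env.get_force())
env.movel([t[0],t[1],110-37],v=150); print(env.get_time())
E
```

```text
False
True
[388.93449955 -92.10371738 -23.02280858] [-0.01065233 -0.6131284   4.58918264]
13.65
```

The offset is 37 mm along the tool. I'll correct for it and pull.

```bash
cat >> h.py <<'E'
OFF=37.
def cmd(p,R): return np.array(p,float)+OFF*np.array(R)[:,2]   # true TCP -> commanded
def true(): return np.array(env.get_tool_pos())-OFF*np.array(env.get_orientation())[:,2]
E
python3 - <<'E'
from h import *
R=rot(-cy,-cz); p=np.array([570,-54,46.])
env.movel(cmd(p+[0,0,45],R),v=250,orientation=R); print(env.movel(cmd(p,R),v=80,f_stop=10))
env.gripper_close(); print(env.get_width(),env.get_finger_force(),env.get_force())
if env.get_width()>8:
    p=true()
    print(env.movel(cmd(p-130*cx,R),v=80,f_stop=25)); print(env.get_force())
    print(env.movel(cmd(p-185*cx,R),v=30,f_stop=15)); print(env.get_force())
    q=true(); print(p,q,(p-q)@cx,(p-q)@cy,env.get_width(),env.get_time())
E
```

```text
False
13.86285975188467 29.999612867832184 [ 0.4269014  -4.44528799 -1.82957312]
False
[ 0.11615857 -4.56528279 -2.93904979]
True
[1.4469831  0.66218508 2.69171523]
[570.32929532 -55.6012278   45.96650944] [419.88263912 -87.61359766  46.00093944] 153.81448952404884 0.30166135693136553 13.94943024991416 19.225
```

The pull worked: the tray travelled 154 mm to its stop, which matches a start of about 61 mm. I'll release, retreat and look.

```bash
python3 - <<'E'
from h import *
R=np.array(env.get_orientation())
env.gripper_open(); p=true(); env.movel(cmd(p+[0,0,50],R),v=200); env.movel(cmd([340,60,250],R),v=350)
a=[]
for n in("top","side"):
    im,d=eyes.snapshot(n); np.savez(f'pics/{n}2.npz',im=im,d=d); a.append(im); W=cloud(n,d)
    for l in("tipped_bottle","bottle_front"):
        for s_ in eyes.silhouettes(n,l)[:5]:
            m=s_['pixels']; 
            if s_['p']<.2: continue
            print(n,l,round(s_['p'],2),s_['extent'],np.round(np.nanmedian(W[m],0)),np.round(np.nanpercentile(W[m],[3,97],axis=0)).tolist(),im[m].mean(0).round())
cv2.imwrite('pics/c2.png',cv2.resize(np.hstack([a[0][95:245,200:350],a[1][130:280,200:350]]),(800,400),interpolation=cv2.INTER_CUBIC))
print(env.get_time())
E
```

```text
top tipped_bottle 0.67 [270.1, 168.0, 26.9, 15.9] [559. -90.  57.] [[539.0, -138.0, 23.0], [581.0, -49.0, 61.0]] [ 11. 137. 157.]
top tipped_bottle 0.66 [166.0, 112.2, 28.3, 23.0] [742. 253.  43.] [[717.0, 211.0, 13.0], [775.0, 296.0, 48.0]] [118. 101. 154.]
top bottle_front 0.72 [188.5, 168.6, 19.9, 18.2] [552. 183.  77.] [[532.0, 164.0, 47.0], [577.0, 208.0, 100.0]] [39. 85. 27.]
top bottle_front 0.69 [166.7, 154.1, 19.8, 18.6] [610. 259.  76.] [[588.0, 240.0, 8.0], [636.0, 291.0, 100.0]] [39. 81. 36.]
top bottle_front 0.66 [246.4, 188.1, 18.2, 15.9] [500.  -0.  91.] [[481.0, -21.0, 83.0], [522.0, 20.0, 115.0]] [ 19. 107. 124.]
side tipped_bottle 0.95 [255.5, 196.2, 25.3, 25.0] [551. -93.  51.] [[538.0, -141.0, 13.0], [602.0, -35.0, 62.0]] [ 53.  96. 123.]
side tipped_bottle 0.57 [245.4, 140.7, 13.2, 24.4] [735. 245.  40.] [[715.0, 211.0, 3.0], [773.0, 295.0, 49.0]] [ 90.  89. 129.]
side bottle_front 0.82 [215.0, 161.2, 10.7, 24.0] [546. 178.  55.] [[528.0, 161.0, 10.0], [582.0, 192.0, 100.0]] [50. 76. 63.]
side bottle_front 0.7 [214.6, 141.2, 13.1, 22.5] [611. 259.  76.] [[565.0, 194.0, -1.0], [708.0, 381.0, 100.0]] [56. 85. 76.]
side bottle_front 0.59 [231.6, 182.8, 17.8, 28.1] [492. -12.  78.] [[477.0, -24.0, 33.0], [522.0, 16.0, 115.0]] [ 48.  81. 105.]
side bottle_front 0.46 [222.5, 172.4, 86.8, 65.5] [597. -63.  24.] [[445.0, -167.0, 11.0], [726.0, 48.0, 59.0]] [70. 77. 81.]
22.0167
```

View pics/c2.png

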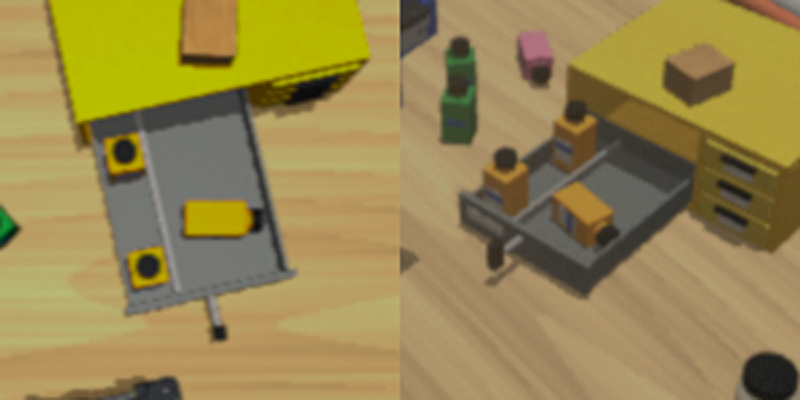

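The tray is fully out. The crop shows the lane bottles standing at top pixels of about (255,195) and (246,152), and the tipped bottle at about (281,177) with its cap to the right. Next I'll get precise poses in the cabinet frame and check IK for a leaning grasp. The tool starts tilted 58° toward the cap and ends tilted 32° toward the robot, with the fingers across y so they clear the neighbours when they open.

```bash
python3 - <<'E'
from h import *
z=np.load('pics/top2.npz'); im,d=z['im'].astype(int),z['d']; W=cloud('top',d)
O=(im[...,2]-im[...,0]>50)&(im[...,1]-im[...,0]>40)
T=O&(W[...,2]>48)&(W[...,2]<66)&(abs(W[...,0]-560)<40)&(abs(W[...,1]+85)<70)
r=cv2.minAreaRect(W[T][:,:2].astype(np.float32)); print('tipped top',r,np.median(W[T],0),cv2.boxPoints(r).round().tolist())
K=(im.max(-1)<70)&(abs(W[...,0]-560)<50)&(W[...,1]<-110)&(W[...,1]>-160)&(W[...,2]>38)
print('cap',K.sum(),np.nanmean(W[K],0),np.nanpercentile(W[K],[5,95],axis=0).round().tolist())
pull=np.array([419.9,-87.6,0])
for g in([500,0],[622,26]):
    B=(W[...,2]>80)&(W[...,2]<125)&(np.hypot(W[...,0]-g[0],W[...,1]-g[1])<38)&(W[...,0]<655)
    rr=cv2.minAreaRect(W[B][:,:2].astype(np.float32)); C=B&(W[...,2]>102)
    cc=np.nanmean(W[C],0); 
    for q in(np.array([*rr[0],0]),cc): print('lane',rr if q is not cc else '',q.round(1),'cabframe rel pull',((q-pull)@cx).round(1),((q-pull)@cy).round(1))
# tray section: heights across y at x_cab=160 from pull
q=(W-pull)@np.stack([cx,cy,cz],1)
for y in range(-130,130,4):
    m=(abs(q[...,0]-205)<12)&(abs(q[...,1]-y)<2); 
    if m.sum(): print(y,np.nanmedian(q[m][:,2]).round(),end='; ')
print()
for x in range(30,300,4):
    m=(abs(q[...,1]+85)<10)&(abs(q[...,0]-x)<2)
    if m.sum(): print(x,np.nanmedian(q[m][:,2]).round(),end='; ')
E
```

```text
tipped top ((560.3663940429688, -88.34556579589844), (79.27095794677734, 43.090599060058594), 89.41803741455078) [560.9569619  -84.72548388  57.7272879 ] [[538.0, -128.0], [582.0, -128.0], [582.0, -49.0], [539.0, -48.0]]
cap 36 [ 559.47871965 -136.48909535   47.83186751] [[546.0, -143.0, 41.0], [572.0, -131.0, 52.0]]
lane ((500.5532531738281, -0.4983043670654297), (43.808937072753906, 43.15316390991211), 10.601694107055664) [ 5.006e+02 -5.000e-01  0.000e+00] cabframe rel pull 96.9 68.6
lane  [500.1  -0.6 111.8] cabframe rel pull 96.5 68.6
lane ((634.6624755859375, 25.29012107849121), (41.623146057128906, 44.758445739746094), 6.928496360778809) [634.7  25.3   0. ] cabframe rel pull 233.4 66.2
lane  [635.4  25.  111.3] cabframe rel pull 234.1 65.7
-130 0.0; -126 2.0; -122 -1.0; -118 -1.0; -114 -2.0; -110 1.0; -102 49.0; -98 50.0; -94 27.0; -90 16.0; -86 14.0; -82 15.0; -78 14.0; -74 13.0; -70 15.0; -66 14.0; -62 15.0; -58 14.0; -54 13.0; -50 14.0; -46 14.0; -42 16.0; -38 13.0; -34 13.0; -30 14.0; -26 14.0; -22 13.0; -18 15.0; -14 14.0; -10 14.0; -6 14.0; -2 14.0; 2 14.0; 6 12.0; 10 14.
[... 233 characters left out ...]
4 -2.0; 118 1.0; 122 1.0; 126 -1.0; 
30 -1.0; 34 1.0; 38 -0.0; 42 0.0; 46 2.0; 50 57.0; 54 59.0; 58 34.0; 62 11.0; 66 15.0; 70 16.0; 74 14.0; 78 12.0; 82 15.0; 86 14.0; 90 16.0; 94 15.0; 98 15.0; 102 15.0; 106 13.0; 110 12.0; 114 17.0; 118 15.0; 122 49.0; 126 48.0; 130 50.0; 134 46.0; 138 40.0; 142 33.0; 146 16.0; 150 13.0; 154 14.0; 158 15.0; 162 14.0; 166 14.0; 170 15.0; 174 15.0; 178 15.0; 182 14.0; 186 13.0; 190 13.0; 194 14.0; 198 16.0; 202 14.0; 206 14.0; 210 16.0; 214 15.0; 218 14.0; 222 15.0; 226 14.0; 230 16.0; 234 13.0; 238 13.0; 242 14.0; 246 15.0; 250 15.0; 254 13.0; 258 13.0; 262 13.0; 266 14.0; 270 13.0; 274 137.0; 278 37.0; 282 140.0; 286 140.0; 290 86.0; 294 136.0; 298 142.0;
```

```bash
cat >> h.py <<'E'
a=np.radians(58); b0=np.array([-.01,-1,0]); b0/=np.linalg.norm(b0); foot=np.array([560.6,-50,36.]); H=60.
def bf(b,n): return np.stack([b,n,np.cross(b,n)],1)
def tool(b,n,sg): return rot(sg*np.cross(b,n),-np.sin(a)*b+np.cos(a)*n)
gap=np.array([567,12.3,14.])
def tcp(f,b,R): return f+H*b+5*R[:,2]     # true TCP for a bottle with foot f, axis b
E
python3 - <<'E'
from h import *
q0=env.get_joint_pos(); print(np.round(q0))
for sg in(1,-1):
    R0=tool(b0,-cz,sg); Rf=tool(cz,cx,sg)
    for nm,f,b,R in(('g',foot,b0,R0),('g+',foot+[0,0,120],b0,R0),('f+',gap+[0,0,125],cz,Rf),('f',gap,cz,Rf)):
        q=inverse_kinematics(cmd(tcp(f,b,R),R),R); print(sg,nm,None if q is None else np.round(q))
E
```

```text
[  1. -22.  99.  -0. 103.  79.]
1 g [-40.  37.  78.  43. 105. -43.]
1 g+ [-40.  29.  75.  46. 114. -35.]
1 f+ [ -12.  -14.  105.   14.   60. -117.]
1 f [ -12.   -7.  114.   18.   45. -123.]
-1 g [-40.  37.  78.  43. 105. 137.]
-1 g+ [-40.  29.  75.  46. 114. 145.]
-1 f+ [-12. -14. 105.  14.  60.  63.]
-1 f [-12.  -7. 114.  18.  45.  57.]
```

Every pose is reachable. I'll move to the tilted hover and check the tool offset there before grasping.

```bash
python3 - <<'E'
from h import *
R0=tool(b0,-cz,-1); p=tcp(foot,b0,R0)
env.movel(cmd(p+[0,0,90],R0),v=200,orientation=R0)
t=np.array(env.get_tool_pos()); R=np.array(env.get_orientation())
a_=[]
for n in("side","top"):
    im,d=eyes.snapshot(n); np.savez(f'pics/{n}3.npz',im=im,d=d); W=cloud(n,d); a_.append(im)
    L=(W-t)@R+[0,0,OFF]  # true tool frame by hypothesis: tips at +14
    m=(abs(L[...,0])<14)&(abs(abs(L[...,1])-53)<12)&(L[...,2]>-90)&(L[...,2]<60)&(W[...,2]>70)
    for sg in(-1,1):
        S=L[m&(L[...,1]*sg>0)]
        if len(S)>4: print(n,sg,len(S),np.percentile(S,[3,50,97],axis=0).round().tolist())
cv2.imwrite('pics/c3.png',cv2.resize(np.hstack([a_[1][95:245,200:350],a_[0][130:280,200:350]]),(800,400),interpolation=cv2.INTER_CUBIC))
print(env.get_time())
E
```

```text
side 1 60 [[-12.0, 49.0, -44.0], [-5.0, 59.0, -18.0], [5.0, 62.0, 7.0]]
top -1 140 [[-12.0, -57.0, -78.0], [-9.0, -50.0, -39.0], [7.0, -46.0, 6.0]]
top 1 113 [[-12.0, 49.0, -76.0], [-9.0, 55.0, -37.0], [-6.0, 61.0, 6.0]]
24.25
```

View pics/c3.png

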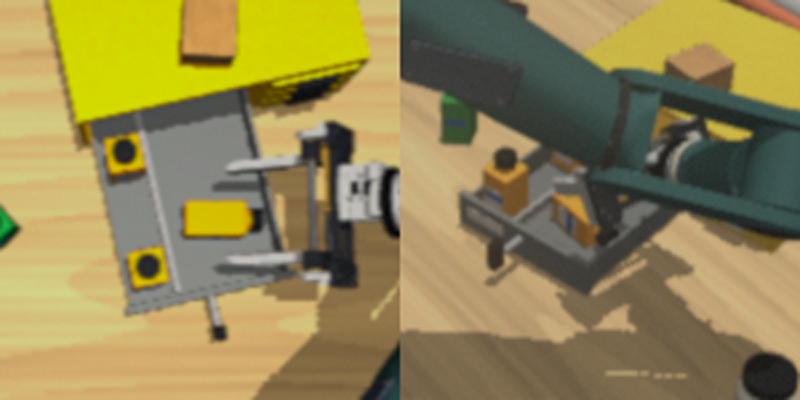

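The fingers bracket the tipped bottle in the top view, at about (262,165) and (258,262) in the crop. The offset along the tool also holds when tilted. I'll grasp, lift and turn.

```bash
python3 - <<'E'
from h import *
R0=tool(b0,-cz,-1); Rf=tool(cz,cx,-1); p=tcp(foot,b0,R0)
print(env.movel(cmd(p,R0),v=70,f_stop=10),env.get_force()); 
env.gripper_close(); w=env.get_width(); print(w,env.get_finger_force(),true()-p)
if w>35:
    print(env.movel(cmd(p+[0,0,40],R0),v=80)); print(env.movel(cmd(p+[0,0,125],R0),v=120)); print(env.get_width(),env.get_force())
    f=gap+[0,0,115]
    env.movel(cmd(tcp(f,cz,Rf),Rf),v=60,orientation=Rf)
    print(env.get_width(),env.get_force(),true()-tcp(f,cz,Rf),env.get_time())
    a_=[]
    for n in("top","side"):
        im,d=eyes.snapshot(n); np.savez(f'pics/{n}4.npz',im=im,d=d); a_.append(im)
    cv2.imwrite('pics/c4.png',cv2.resize(np.hstack([a_[0][95:245,200:350],a_[1][110:260,200:350]]),(800,400),interpolation=cv2.INTER_CUBIC))
E
```

```text
True [ 0.20595605 -0.04773337  2.95853545]
43.971186162454764 29.912404417991638 [-0.50925421  0.85053611  1.98499435]
False
False
43.81701450039765 [-0.21786626  0.3252926  -4.53121948]
44.1807169055874 [ 0.80263103  1.35920057 -3.8379575 ] [ 0.17191858 -0.15535977  0.10919389] 30.1167
```

View pics/c4.png

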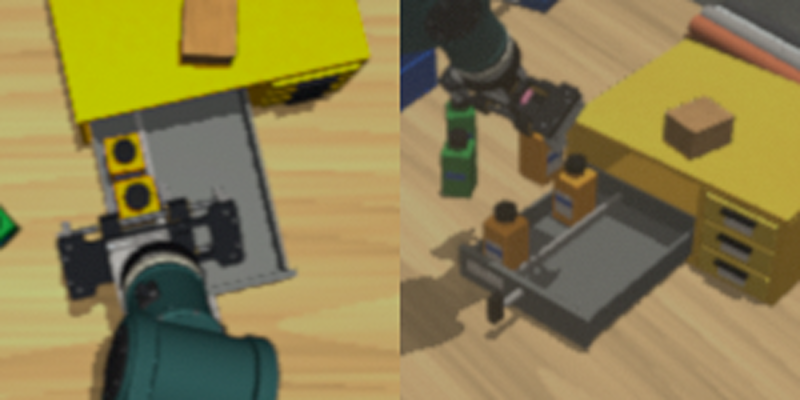

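The bottle is held upright, at top-crop (137,195), above the gap, and both lane bottles are still standing. I'll measure the held bottle and correct its position before lowering.

```bash
python3 - <<'E'
from h import *
z=np.load('pics/top4.npz'); im,d=z['im'].astype(int),z['d']; W=cloud('top',d)
O=(im[...,2]-im[...,0]>60)&(im[...,1]-im[...,0]>50)&(im[...,2]<235)
B=O&(W[...,2]>180)&(W[...,2]<225)&(np.hypot(W[...,0]-567,W[...,1]-12)<45)
r=cv2.minAreaRect(W[B][:,:2].astype(np.float32)); print(r,cv2.boxPoints(r).round().tolist(),np.percentile(W[B][:,2],[5,50,95]))
C=(im.max(-1)<80)&(W[...,2]>216)&(W[...,2]<236)&(np.hypot(W[...,0]-569,W[...,1]-12)<26)
print(C.sum(),np.nanmean(W[C],0),np.percentile(W[C],[5,95],axis=0).round().tolist())
v,u=np.where(C);print(u.min(),u.max(),v.min(),v.max())
E
```

```text
((569.6192626953125, 13.590913772583008), (39.63920974731445, 44.1873779296875), 10.581755638122559) [[546.0, 32.0], [554.0, -12.0], [593.0, -4.0], [585.0, 39.0]] [198.23908444 201.61839111 222.72472539]
68 [567.61842711  12.98413855 223.23045526] [[557.0, 2.0, 221.0], [578.0, 23.0, 226.0]]
247 255 164 173
```

```bash
python3 - <<'E'
from h import *
Rf=np.array(env.get_orientation()); p=true()+[-1,-.7,0]
print(env.movel(cmd(p-[0,0,95],Rf),v=90,f_stop=12),env.get_force())
print(env.movel(cmd(p-[0,0,121],Rf),v=20,f_stop=5),p-true(),env.get_force())
env.gripper_open(); print(env.get_force(),env.get_width())
q=true(); env.movel(cmd(q+[0,0,30],Rf),v=60); env.movel(cmd(q+[0,0,130],Rf),v=150); env.movel(cmd([340,60,260],Rf),v=300)
a_=[]
for n in("top","side"):
    im,d=eyes.snapshot(n); np.savez(f'pics/{n}5.npz',im=im,d=d); a_.append(im)
cv2.imwrite('pics/c5.png',cv2.resize(np.hstack([a_[0][95:245,200:350],a_[1][110:260,200:350]]),(800,400),interpolation=cv2.INTER_CUBIC))
im=a_[0].astype(int);W=cloud('top',np.load('pics/top5.npz')['d'])
for g in([500,0],[567,12],[635,25]):
    C=(W[...,2]>103)&(W[...,2]<125)&(np.hypot(W[...,0]-g[0],W[...,1]-g[1])<25); print(C.sum(),np.nanmean(W[C],0).round(1))
k=(W[...,2]>50)&(W[...,2]<75)&(np.hypot(W[...,0]-420,W[...,1]+88)<16); print('pull',W[k].mean(0).round(1))
print(env.get_time())
E
```

```text
False [-0.11559671 -0.05434141 -2.15163824]
True [ -0.38082941  -0.33841169 111.42962713] [-0.03980735  1.68951817  2.91493444]
[ 0.10285333 -0.59266959  0.26951132] 94.11809780972062Traceback (most recent call last):
  File "<stdin>", line 6, in <module>
rig.PlanningError: the arm cannot follow that straight line within its joint ranges
```

```bash
python3 - <<'E'
from h import *
Rf=np.array(env.get_orientation()); q=true(); print(q,np.round(env.get_joint_pos()))
if q[2]<150: env.movel(cmd(q+[0,0,195-q[2]],Rf),v=120); q=true()
env.movel(cmd([420,40,240],rot(-cy,-cz)),v=200,orientation=rot(-cy,-cz))
env.movel(cmd([340,60,250],rot(-cy,-cz)),v=200)
a_=[]
for n in("top","side"):
    im,d=eyes.snapshot(n); np.savez(f'pics/{n}5.npz',im=im,d=d); a_.append(im)
cv2.imwrite('pics/c5.png',cv2.resize(np.hstack([a_[0][95:245,200:350],a_[1][110:260,200:350]]),(800,400),interpolation=cv2.INTER_CUBIC))
W=cloud('top',np.load('pics/top5.npz')['d'])
for g in([500,0],[567,12],[635,25]):
    C=(W[...,2]>103)&(W[...,2]<125)&(np.hypot(W[...,0]-g[0],W[...,1]-g[1])<25); print(C.sum(),np.nanmean(W[C],0).round(1))
k=(W[...,2]>50)&(W[...,2]<75)&(np.hypot(W[...,0]-420,W[...,1]+88)<16); print('pull',W[k].mean(0).round(1))
print(env.get_time())
E
```

```text
[566.15617164  12.58526728 198.93118965] [-12. -14. 104.  14.  61.  63.]
72 [501.1  -0.6 112.1]
70 [567.1  12.4 112.6]
73 [636.2  25.3 111.8]
pull [421.5 -87.1  64.6]
36.3167
```

View pics/c5.png

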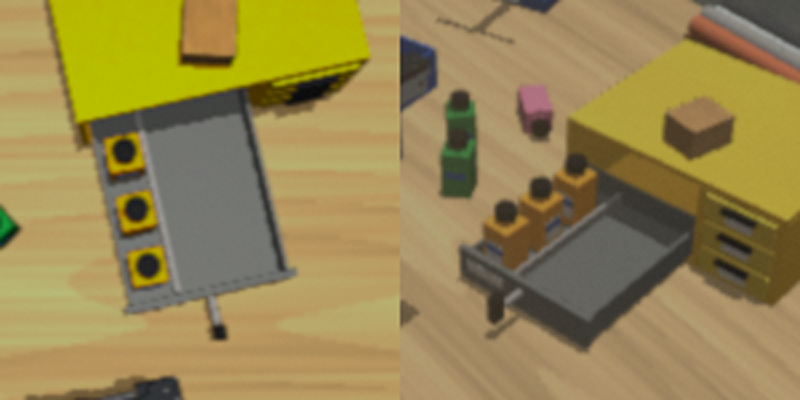

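Three orange bottles stand in the lane, at top-crop (124,152), (137,212) and (148,267). The new one is mid-gap, the caps are at 112 mm, and the tray is still at its stop. Handing in.

```bash
python3 -c "
from h import *
print(env.hand_in())"
```

```text
the job is handed in; nothing more can be done
None
```

I handed the job in at about 36 s: the tray is out at its stop and the oil bottle stands cap up mid-gap, with both lane bottles still upright and nothing else touched.

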